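# Feel both dock bays, clear the old shoe, slide the battery pack home

## Robot

A 6-joint arm with a two-finger parallel gripper is mounted at the origin on a cart in front of the work surface, level with it; the furniture and walls round the work are solid. World frame = base frame: x ahead of the robot, y to its left, z up, the work surface at z = 0. Lengths are in m, angles in rad, forces in N, time in s.
With the tool pointing down it reaches from about 0.35 to 0.875 m from the base axis. Payload 15.5 kg.
Tool frame: the origin (TCP) lies at the very end of the fingers, on their centre line; the grasp point (between the pads) lies 19 mm behind it; z points along the fingers, y is the direction in which the jaws open and shut (so a half turn about z gives the same grasp; the last joint's range is limited). The gripper opens to 85 mm and grips with 20 to 120 N. Pads are 22 mm wide; open, the fingers measure 114 mm over their backs; the gripper's body (76 mm by 85 mm) begins 54 mm behind the grasp point. The pads swing forward as they close: fully open they stand 13 mm farther back than shut.
Start: joints at [-1.28, 0.494, 1.345, -0, 1.302, -0.096], TCP at [0.236, -0.579, 0.231] pointing down, gripper open.
Joint ranges: [-2.91, 2.91], [-0.82, 2.16], [0.22, 2.67], [-1.22, 4.37], [0.12, 2.79], [-3.08, 3.08]. Speed limits (rad/s): [1.89, 1.89, 2.57, 3.01, 3.01, 3.01].

## Interface

Orientations are given as a rotation vector (axis times angle).
In Python, from station import arm gives the robot as it stands.
- The arm moves only by the shell command python3 -m handwheel 'ROWS' [FORCE]. ROWS is JSON, a list of rows, each a list of 3 entries, a list of its own where there are three numbers: the turn, a rotation vector about the world's x, y, z in rad, then the shift along the world's x, y, z in cm, then the opening, from 0 (shut) to 1 (fully open). In form: [[[ax, ay, az], [dx, dy, dz], hand], ...]. A call has 1 to 12 rows; each row shifts and turns the commanded pose from where the row before left it; what a row does not reach is not made up. A row lasts 1/8 s, in which the tool goes at most 62.5 mm and 10.7 degrees, less where a joint would pass 70% of its speed; a pose out of reach is approached as far as the arm can. A call with a gripper value outside its range is refused whole. The fingers move at their own pace and stop on an object; FORCE is the grip in N (left out, the last holds). Time passes only in rows, so rows that do not move let the fingers close. It gives the time, the measured TCP pose, the force and the opening at its end, in the units of the state.
- arm.observe(): the state, without advancing time (a new reading comes with each control period).
- arm.camera(name): name is "scene" or "top" or "wrist"; returns the picture (400x640x3 uint8, red, green, blue); there is no depth.
- arm.camera_params(name): a dict with "fx", "fy", "cx", "cy" (pixels), "position" and "orientation" of the camera in the world. Camera axes: x right, y down, z forward; pixel columns grow to the right and rows downward; lengths in m; the calibration is good to about 2 mm. A picture is of the moment at which its call begins: read the wrist's pose just before it. camera_params takes no time and is no camera call; for the wrist camera it gives the pose at the moment of the call.
- arm.hand_in(): hands the job in, once; it reports no verdict.
The state is a dict: "clock": time; "joints": joint angles; "joint_velocities": joint speeds; "effort": joint torques, N m; "tcp_pos": TCP position; "orientation": TCP orientation; "ft_force": force on the tool from outside, world axes, zero at the start; "torque": the same for the moment, N m; "grip_width": finger opening in m.
Only numpy, scipy, OpenCV 4.12 (cv2) and the standard library are available. Lean on these libraries where they do the work, as an engineer would, in place of code of your own. Each camera call takes 0.05 s, during which the arm holds its last target.

## Task

An old adapter shoe was left in one of the two bays of the charging dock: feel for it by pressing shut fingertips down inside the near bay first and then inside the far bay. Draw the shoe out along the deck and over its edge so that it lies flat in the catch tray, then slide the battery pack along the deck, without lifting it, into the bay that you cleared and push it fully home against the terminal block. Leave the other bay empty and do not disturb the other things on the table.

Things in the scene. Friction and masses are not known exactly. Their poses are not given: they have to be found in the camera images.
- dock: Grey metal charging dock, fixed, yawed up to 0.15 rad. Origin on the table under it; x away from the robot, y left, z up. In its frame, mm: deck on the front and left, two bays at the right, open above and at their left (+y) mouths, floors level with the deck (z 16). Black terminal block across their right ends: stop face y -135, back y -155, top z 54. Catch tray at the left.
- floor_near: Black floor plate of the near bay, 60 (x) x 75 (y) mm, fixed, level with the deck (z 16). Origin on the bay's centre line (dock x -14) at dock y 0 and 4 mm below its top; the plate and bay span y -135 (stop) to -60 (mouth). Bay walls: 14 mm thick at both sides (dock x -58 to -44 and 16 to 30), 26 mm above the floor, with round noses of radius 7 at the mouth (to y -53) that guide a pack in.
- floor_far: The same plate and bay on the far side: centre line dock x 60 mm, walls at dock x 16 to 30 (shared) and 90 to 104; all else as in the near bay.
- inlay: Thin dark rubber inlay, 44 x 40 mm, in the floor of the bay that is out of use (the one without the shoe); origin at its centre. It cannot be felt; where it lies the pack must not go.
- tray (a point): Centre of the inner floor of the steel catch tray, part of the dock, at the deck's left edge (dock x 20, y 182). Floor 12 mm above the table, a step of 4 mm below the deck; inside it spans x -89 to 89, y -52 (deck edge) to 50 from this point; 3 mm walls, tops 34 mm above the table, on three sides, none on the deck's side. Axes as the dock's.
- deck (a point): Point on the deck's flat top, at dock x -23, y 35, z 16 mm; axes as the dock's. The deck spans dock x -140 to 104, y -60 to 130, and runs on level in the front right corner (x -140 to -58, y -155 to -60). At y 130 it steps 4 mm down into the catch tray.
- shoe: Left-over adapter shoe, black plastic, 0.12 kg, loose in one bay: plate 54 (x) x 62 (y) x 12 mm with an upright flange 8 mm thick across its +y (mouth) end, at its own y 23 to 31, top 34 mm above the underside. Origin at the centre of the underside. Tips pressed on the plate stop 12 mm above the bay floor; drawn to +y they hook the flange.
- pack: Grey battery pack with a black left end, 56 (x) x 92 (y) x 36 (z) mm, about 0.35 kg, loose on the front of the deck, yawed up to 0.2 rad against the dock. Origin at the centre of its underside; y is its length; the -y end, with contacts, goes in first. Home, its origin is at dock y -89 and its left end stands 17 mm out of the mouth (10 beyond the noses); 2 mm play each side.
- drop_bottle: White dropper bottle, 20 mm thick, 36 mm tall, standing on the front right corner of the deck. Leave it.
- clear_bottle: Clear squeeze bottle, 31 mm thick, 78 mm tall, right of the dock. Leave it.
- gel_cup: Green measuring cup with lid, 59 mm wide, 49 mm tall, at the left back. Leave it.
- coil_gauge: Hand-held gauge standing on its foot, 57 x 58 mm, 109 mm tall, behind the dock. Leave it.
- marker_1: White board marker, 152 mm long, 12 mm thick, lying at the right. Leave it.
- needle_jig: Clear bar jig with steel needles, 65 x 140 x 58 mm, at the left. Leave it.
Mind the look-alikes: they are no part of the job. What is shaped like the pack but blue or pink is not meant.

How it is judged:
On the way, in this order (a step that is already met when the one before it is completed fails the run):
1. fingertips felt down inside the near bay (pressed on its floor or on the shoe in it) ((contact force between the fingers and floor_near above 1 N or (x of shoe in the frame of dock below 0.023 m and y of shoe in the frame of dock below -0.06 m and contact force between the fingers and shoe above 1 N))), for 0.05 s.
2. fingertips felt down inside the far bay (pressed on its floor or on the shoe in it) ((contact force between the fingers and floor_far above 1 N or (x of shoe in the frame of dock above 0.023 m and y of shoe in the frame of dock below -0.06 m and contact force between the fingers and shoe above 1 N))), for 0.05 s.
3. the shoe lies in the catch tray (x of shoe in the frame of tray between -0.09 and 0.09 m and y of shoe in the frame of tray between -0.025 and 0.05 m and z of shoe in the frame of tray below 0.003 m), for 0.2 s.
4. the pack is home in the cleared bay ((x of pack in the frame of dock between -0.02 and -0.008 m or x of pack in the frame of dock between 0.054 and 0.066 m) and y of pack in the frame of dock below -0.084 m and z of pack in the frame of dock below 0.02 m and angle between the y axis of pack and the y axis of dock, either way round below 0.08 rad and angle between pack's own z axis and vertical below 0.1 rad and horizontal distance between pack and inlay above 0.05 m), for 0.2 s.
At the end, for the whole second after the job is handed in: The shoe lies at rest in the tray (wholly past the deck edge to 4 mm, down on its floor to 3 mm). The pack is at rest flat in the bay that held the shoe, within 6 mm of its centre line, 5 mm of fully home and 0.08 rad of the bay; so the other bay is empty (all of step 3 and all of step 4 and linear speed of each of pack, shoe below 0.02 m/s); the robot touches nothing.
It fails at once if the pack is lifted off the deck (by more than 20 mm) or dropped off it (z of pack in the frame of deck above 0.02 m or z of pack in the frame of deck below -0.006 m).
It fails at once if a bystander is shifted by more than 30 mm or knocked over (distance of any of drop_bottle, clear_bottle, gel_cup, coil_gauge, marker_1, needle_jig from where it was at the start of the episode above 0.03 m or angle between any of drop_bottle, clear_bottle, gel_cup, coil_gauge, needle_jig's own z axis and vertical above 0.5 rad).
It also fails if it takes over 61 s, if anything falls off the work surface, if the arm or the gripper's body presses on something with over 40 N, if the wrist force passes 120 N, or if a joint passes its speed limit or range.

## Working session

There is one attempt and no reset: what is moved stays moved. The work goes in short steps, Python scripts to look and compute and a shell command to move; the robot and the scene stay as the last step left them, time stands still between calls to the robot, and variables do not carry over. Pictures are saved under pics/ and viewed, and the job is handed in when it is done.

```bash
ls; mkdir -p pics; python3 - <<'E'
from station import arm
import cv2
for n in ("scene","top"):
    im=arm.camera(n); cv2.imwrite(f"pics/{n}0.png",im[:,:,::-1]); print(n,arm.camera_params(n))
print(arm.observe())
E
```

```text
pics
scene {'fx': 486.47534661665026, 'fy': 486.47534661665026, 'cx': 316.1188118260481, 'cy': 188.52715797597355, 'position': array([-0.48466454, -0.88212734,  0.93576073]), 'orientation': array([-1.99330475,  0.93168879, -0.50236091])}
top {'fx': 383.7474695323161, 'fy': 383.7474695323161, 'cx': 321.41420038526184, 'cy': 197.75605899609982, 'position': array([ 0.45868924, -0.00577511,  1.05869419]), 'orientation': array([-2.16383154,  2.18553307, -0.15462973])}
{'clock': 0.1, 'joints': array([-1.27945710e+00,  4.94141452e-01,  1.34605040e+00, -5.75714429e-06,
        1.30248263e+00, -9.55342947e-02]), 'joint_velocities': array([-3.42213589e-04, -1.53712485e-03, -1.10657470e-03,  1.19809092e-04,
        3.52614130e-04, -7.57582107e-05]), 'effort': array([-2.98593819e-03, -8.83594251e+01, -3.84563148e+01, -5.12815204e-04,
        5.12739090e-03, -5.07480240e-05]), 'tcp_pos': array([ 0.23570154, -0.57851861,  0.23075354]), 'orientation': array([-3.08194348e+00, -6.03712288e-01,  1.74720644e-04]), 'ft_force': array([-0.10632219, -0.02561758, -0.33389448]), 'torque': array([-0.03547927, -0.00997031,  0.01583137]), 'grip_width': 0.08546828448226522}
```

View pics/scene0.png

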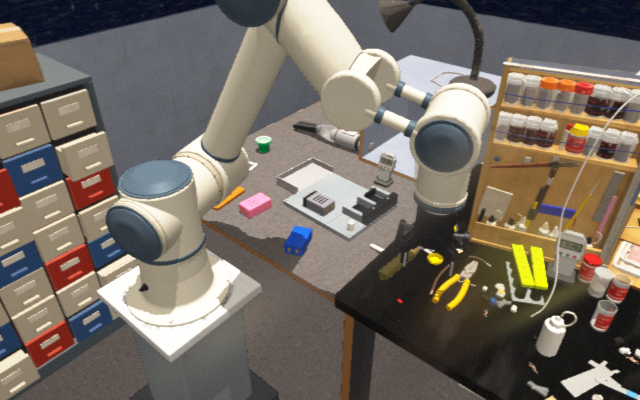

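View pics/top0.png

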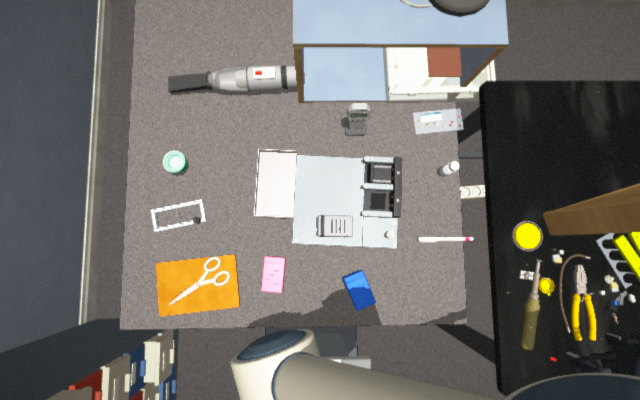

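The top view shows the dock at about (295..400, 150..245), with the bays at its right (near bay around (378,200), far bay around (380,172)). The pack is at about (335,226) and the drop bottle at (390,234). I'll zoom in.

```bash
cat > h.py <<'E'
import numpy as np, cv2
from scipy.spatial.transform import Rotation as R
from station import arm
def ray(P,u,v):
    d=R.from_rotvec(P['orientation']).apply([(u-P['cx'])/P['fx'],(v-P['cy'])/P['fy'],1]); return np.array(P['position']),d
def onz(P,u,v,z):
    o,d=ray(P,u,v); return o+d*(z-o[2])/d[2]
def proj(P,p):
    c=R.from_rotvec(P['orientation']).inv().apply(np.array(p)-P['position']); return c[0]/c[2]*P['fx']+P['cx'],c[1]/c[2]*P['fy']+P['cy']
E
python3 - <<'E'
import cv2
im=cv2.imread('pics/top0.png'); cv2.imwrite('pics/topc.png',cv2.resize(im[140:255,245:410],None,fx=4.8,fy=4.8,interpolation=cv2.INTER_CUBIC))
im=cv2.imread('pics/scene0.png'); cv2.imwrite('pics/scenec.png',cv2.resize(im[150:245,265:405],None,fx=5.5,fy=5.5,interpolation=cv2.INTER_CUBIC))
E
```

```text
(no output)
```

View pics/topc.png

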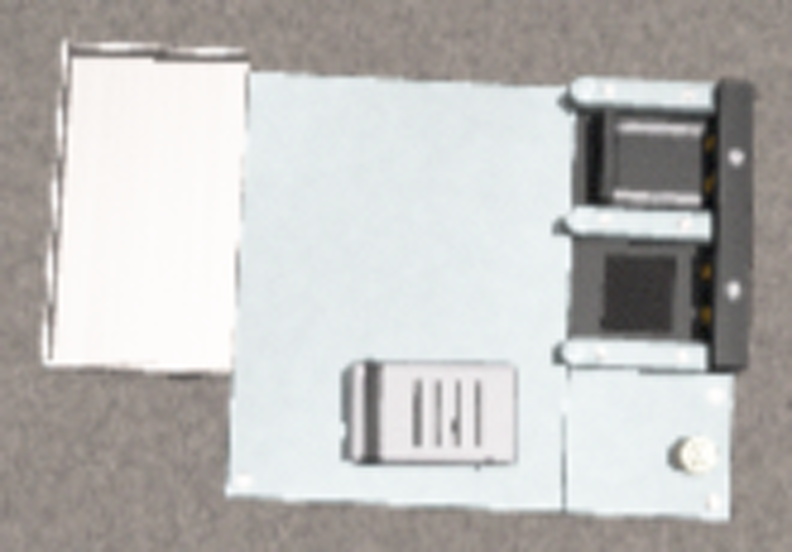

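View pics/scenec.png

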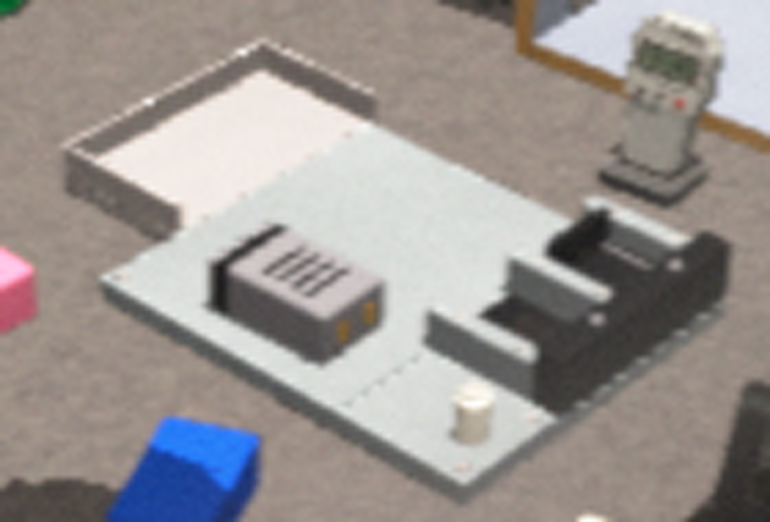

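```bash
cat > m.py <<'E'
from h import *
P=arm.camera_params('top')
def cz(x,y,z): return onz(P,(x+.5)/4.8-.5+245,(y+.5)/4.8-.5+140,z)
pts=[((228,495),(-140,130),16),((731,520),(-140,-155),16),((250,72),(104,130),16),((565,511),(-140,-60),16),((567,370),(-58,-60),16),((745,370),(-58,-155),54),((752,84),(104,-155),54),((735,290),None,54)]
A=[];B=[]
for c,d,z in pts:
    w=cz(*c,z/1000)
    if d: A.append(d);B.append(w[:2])
A=np.array(A)/1000.;B=np.array(B)
ca,cb=A.mean(0),B.mean(0)
H=(A-ca).T@(B-cb); yaw=np.arctan2(H[0,1]-H[1,0],H[0,0]+H[1,1])
r=np.array([[np.cos(yaw),-np.sin(yaw)],[np.sin(yaw),np.cos(yaw)]]); t=cb-r@ca
E
python3 - <<'E'
from m import *
print(yaw,t); print(((r@A.T).T+t-B)*1000)
inv=lambda w:(r.T@(w[:2]-t))*1000
for n,c,z in [('packFR',(518,364),.052),('packNR',(515,465),.052),('packFL',(356,359),.052),('packNL',(348,464),.052),('shoe far-left flange',(587,110),.05),('shoe plate',(612,122),.028),('inlayFL',(603,254),.016),('inlay NR',(672,331),.016),('bottle',(693,455),.052),('wallN nose',(563,353),.042),('wallM nose',(568,222),.042),('wallF nose',(572,94),.042),('tray FL',(65,42),.034),('tray NL',(45,362),.034)]:
    print(n,inv(cz(*c,z)).round(1),cz(*c,z).round(4))
for d in [(-14,-97),(60,-97),(20,182),(60,-60)]:
    print(d,r@(np.array(d)/1000)+t)
E
```

```text
-0.0562885111068833 [ 0.5888374  -0.09046447]
[[-1.37032278  1.48906691]
 [-0.11734431  0.33511912]
 [ 0.15411564  1.08741592]
 [-0.91810133  1.31670763]
 [ 1.4576996  -0.26453915]
 [-0.47334262 -2.20411004]
 [ 1.2672958  -1.75966039]]
packFR [-60. -28.] [ 0.5273 -0.1151  0.052 ]
packNR [-115.2  -28.4] [ 0.4722 -0.1123  0.052 ]
packFL [-61.4  60.9] [ 0.5309 -0.0262  0.052 ]
packNL [-118.8   62.6] [ 0.4738 -0.0213  0.052 ]
shoe far-left flange [ 84.1 -61.8] [ 0.6693 -0.1569  0.05  ]
shoe plate [ 82.6 -79.4] [ 0.6668 -0.1744  0.028 ]
inlayFL [  8.  -78.3] [ 0.5924 -0.1691  0.016 ]
inlay NR [ -34.4 -119.1] [ 0.5478 -0.2075  0.016 ]
bottle [-105.4 -125.6] [ 0.4766 -0.21    0.052 ]
wallN nose [-52.  -53.9] [ 0.5339 -0.1413  0.042 ]
wallM nose [ 21.5 -54.3] [ 0.6073 -0.1459  0.042 ]
wallF nose [ 94.5 -54.2] [ 0.6802 -0.1499  0.042 ]
tray FL [111.8 233.4] [0.7136 0.1363 0.034 ]
tray NL [-69.8 232.9] [0.5322 0.146  0.034 ]
(-14, -97) [ 0.56940247 -0.18652322]
(60, -97) [ 0.64328527 -0.19068637]
(20, 182) [0.61904483 0.09012211]
(60, -60) [ 0.64536685 -0.15374497]
```

The dock fit gives yaw -0.056 and origin (0.589, -0.090). The walls and noses agree with the given sizes to about 2 mm. The pack is centred near dock (-89, 17). The inlay is visible in the near bay and the shoe in the far bay. I'll move over the near bay with the fingers shut.

```bash
python3 -m handwheel '[[[0,0,0.094],[2.79,3.44,-0.7],0],[[0,0,0.094],[2.79,3.44,-0.7],0],[[0,0,0.094],[2.79,3.44,-0.7],0],[[0,0,0.094],[2.79,3.44,-0.7],0],[[0,0,0.094],[2.79,3.44,-0.7],0],[[0,0,0.094],[2.79,3.44,-0.7],0],[[0,0,0.094],[2.79,3.44,-0.7],0],[[0,0,0.094],[2.79,3.44,-0.7],0],[[0,0,0.094],[2.79,3.44,-0.7],0],[[0,0,0.094],[2.79,3.44,-0.7],0],[[0,0,0.094],[2.79,3.44,-0.7],0],[[0,0,0.094],[2.79,3.44,-0.7],0]]'; cat > st.py <<'E'
from m import *
s=arm.observe(); p=s['tcp_pos']; M=R.from_rotvec(s['orientation']).as_matrix()
a=np.arctan2(M[1,1],M[0,1])
print('t',round(s['clock'],2),'tcp',p.round(4),'dock',(r.T@(p[:2]-t)*1000).round(1),'yerr',round((a-yaw+np.pi/2)%np.pi-np.pi/2,3),'F',s['ft_force'].round(1),'w',round(s['grip_width'],4),'tilt',M[:,2].round(3))
E
python3 st.py
```

```text
clock: 1.6
tcp_pos: [0.5712, -0.1647, 0.1468]
orientation: [-2.279, -2.162, 0.0]
ft_force: [0.7, -0.6, -0.1]
grip_width: 0.0001
t 1.6 tcp [ 0.5712 -0.1647  0.1468] dock [-13.4 -75.1] yerr 0.003 F [ 0.7 -0.6 -0.1] w 0.0001 tilt [-0.  0. -1.]
```

```bash
python3 -m handwheel '[[[0,0,0],[0,0,-3],0],[[0,0,0],[0,0,-3],0],[[0,0,0],[0,0,-3],0],[[0,0,0],[0,0,-2],0],[[0,0,0],[0,0,-1],0],[[0,0,0],[0,0,-0.6],0],[[0,0,0],[0,0,0],0]]'; python3 st.py
```

```text
clock: 2.48
tcp_pos: [0.5707, -0.1661, 0.0214]
orientation: [2.283, 2.158, 0.0]
ft_force: [-0.2, -0.6, 0.6]
grip_width: 0.0001
t 2.48 tcp [ 0.5707 -0.1661  0.0214] dock [-13.9 -76.5] yerr 0.0 F [-0.2 -0.6  0.6] w 0.0001 tilt [ 0. -0. -1.]
```

```bash
python3 -m handwheel '[[[0,0,0],[0,0,-0.3],0],[[0,0,0],[0,0,-0.3],0],[[0,0,0],[0,0,0],0]]'; python3 st.py
```

```text
clock: 2.85
tcp_pos: [0.5709, -0.1662, 0.016]
orientation: [2.282, 2.158, 0.001]
ft_force: [-2.1, 1.1, 11.0]
grip_width: 0.0002
t 2.85 tcp [ 0.5709 -0.1662  0.016 ] dock [-13.7 -76.6] yerr 0.0 F [-2.1  1.1 11. ] w 0.0002 tilt [ 0.001 -0.    -1.   ]
```

The floor was felt at z 16.0 mm with 11 N, so the near bay is empty. Next is the far bay.

```bash
python3 -m handwheel '[[[0,0,0],[0,0,0],0],[[0,0,0],[0,0,3],0],[[0,0,0],[0,0,4],0],[[0,0,0],[2.43,-0.75,0],0],[[0,0,0],[2.43,-0.75,0],0],[[0,0,0],[2.43,-0.75,0],0],[[0,0,0],[0,0,0],0],[[0,0,0],[0,0,-3],0],[[0,0,0],[0,0,-2],0],[[0,0,0],[0,0,0],0]]'; python3 st.py
```

```text
clock: 4.1
tcp_pos: [0.642, -0.188, 0.0337]
orientation: [-2.281, -2.156, 0.002]
ft_force: [-0.4, 0.5, 0.4]
grip_width: 0.0001
t 4.1 tcp [ 0.642  -0.188   0.0337] dock [ 58.6 -94.4] yerr 0.0 F [-0.4  0.5  0.4] w 0.0001 tilt [-0.003  0.001 -1.   ]
```

```bash
python3 -m handwheel '[[[0,0,0],[0,0,-0.4],0],[[0,0,0],[0,0,-0.3],0],[[0,0,0],[0,0,-0.3],0],[[0,0,0],[0,0,0],0]]'; python3 st.py
```

```text
clock: 4.6
tcp_pos: [0.644, -0.1887, 0.0279]
orientation: [2.281, 2.157, 0.001]
ft_force: [-10.1, 4.1, 32.3]
grip_width: -0.0004
t 4.6 tcp [ 0.644  -0.1887  0.0279] dock [ 60.6 -95. ] yerr 0.0 F [-10.1   4.1  32.3] w -0.0004 tilt [ 0.002 -0.001 -1.   ]
```

The tips stopped at 28 mm, so the shoe is in the far bay, as seen in the picture. Now I'll raise a few mm and draw it out.

```bash
python3 -m handwheel '[[[0,0,0],[0,0,0.8],0],[[0,0,0],[0.04,0.7,0],0],[[0,0,0],[0.06,1,0],0],[[0,0,0],[0.06,1,0],0],[[0,0,0],[0.06,1,0],0],[[0,0,0],[0.08,1.4,0],0],[[0,0,0],[0.08,1.4,0],0],[[0,0,0],[0.08,1.4,0],0],[[0,0,0],[0.08,1.4,0],0]]'; python3 st.py;python3 - <<'E'
from h import *
im=arm.camera('top')[:,:,::-1]; cv2.imwrite('pics/t2.png',cv2.resize(im[130:265,235:425],None,fx=4.2,fy=4.2,interpolation=cv2.INTER_CUBIC))
im=arm.camera('scene')[:,:,::-1]; cv2.imwrite('pics/s2.png',cv2.resize(im[140:260,255:415],None,fx=4.8,fy=4.8,interpolation=cv2.INTER_CUBIC))
E
```

```text
clock: 5.72
tcp_pos: [0.6489, -0.0945, 0.0333]
orientation: [-2.283, -2.158, 0.0]
ft_force: [0.5, -1.0, -0.3]
grip_width: 0.0
t 5.72 tcp [ 0.6489 -0.0945  0.0333] dock [60.2 -0.6] yerr 0.0 F [ 0.5 -1.  -0.3] w 0.0 tilt [-0.  0. -1.]
```

View pics/t2.png

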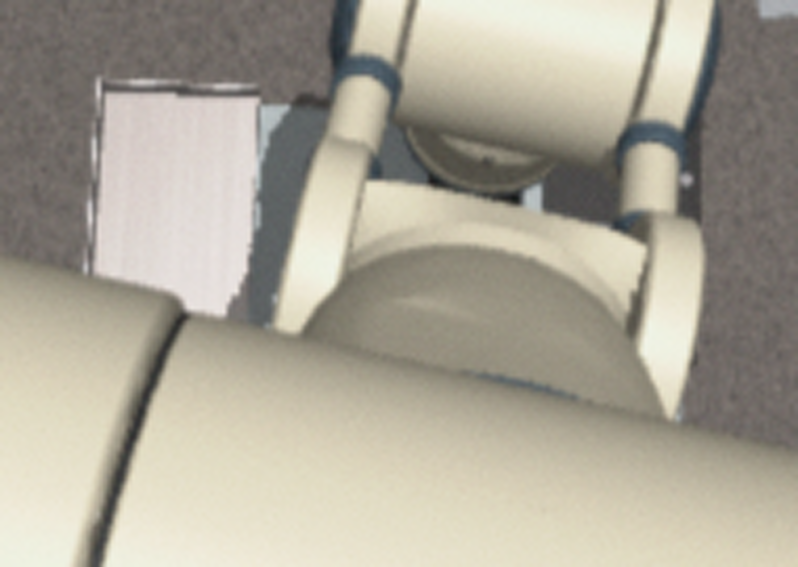

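View pics/s2.png

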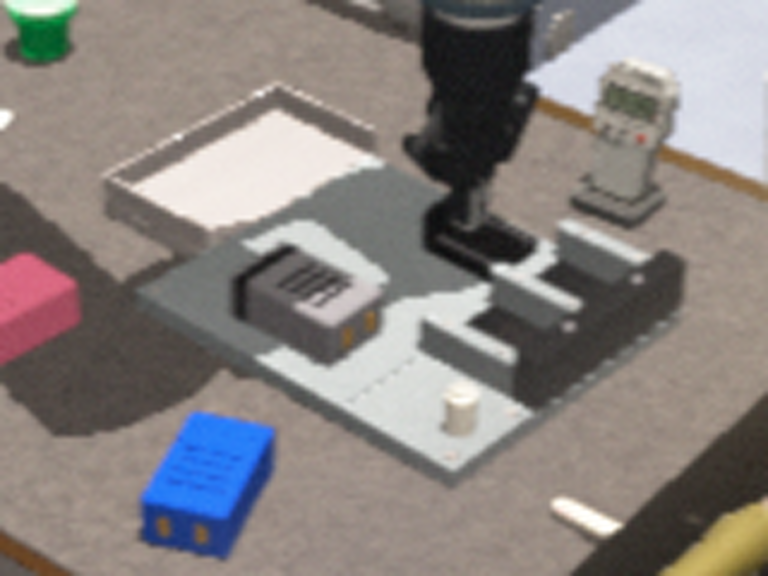

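The scene view shows the shoe hooked by the fingers and out of the far bay (around (480,240) in the crop). I'll keep drawing it.

```bash
python3 -m handwheel '[[[0,0,0],[0.06,1,0],0],[[0,0,0],[0.08,1.4,0],0],[[0,0,0],[0.08,1.4,0],0],[[0,0,0],[0.08,1.4,0],0],[[0,0,0],[0.08,1.4,0],0],[[0,0,0],[0.08,1.4,0],0],[[0,0,0],[0.08,1.4,0],0],[[0,0,0],[0.08,1.4,0],0],[[0,0,0],[0.08,1.4,0],0],[[0,0,0],[0.08,1.4,0],0],[[0,0,0],[0.08,1.4,0],0],[[0,0,0],[0.08,1.4,0],0]]'; python3 st.py
python3 -m handwheel '[[[0,0,0],[0.06,1,0],0],[[0,0,0],[0.06,1,0],0],[[0,0,0],[0.05,0.8,0],0],[[0,0,0],[0.03,0.5,0],0],[[0,0,0],[0,0,0],0]]'; python3 st.py;python3 - <<'E'
from h import *
im=arm.camera('top')[:,:,::-1]; cv2.imwrite('pics/t3.png',cv2.resize(im[130:265,235:425],None,fx=4.2,fy=4.2,interpolation=cv2.INTER_CUBIC))
im=arm.camera('scene')[:,:,::-1]; cv2.imwrite('pics/s3.png',cv2.resize(im[140:260,255:415],None,fx=4.8,fy=4.8,interpolation=cv2.INTER_CUBIC))
E
```

```text
clock: 7.32
tcp_pos: [0.6584, 0.0693, 0.0334]
orientation: [2.283, 2.158, 0.0]
ft_force: [0.2, -1.5, 1.5]
grip_width: 0.0
t 7.33 tcp [0.6584 0.0693 0.0334] dock [ 60.5 163.4] yerr 0.0 F [ 0.2 -1.5  1.5] w 0.0 tilt [ 0. -0. -1.]
clock: 7.95
tcp_pos: [0.6603, 0.1018, 0.0333]
orientation: [-2.282, -2.159, -0.0]
ft_force: [-0.3, -0.4, 1.8]
grip_width: 0.0001
t 7.95 tcp [0.6603 0.1018 0.0333] dock [ 60.5 196. ] yerr 0.001 F [-0.3 -0.4  1.8] w 0.0001 tilt [ 0.  0. -1.]
```

View pics/s3.png

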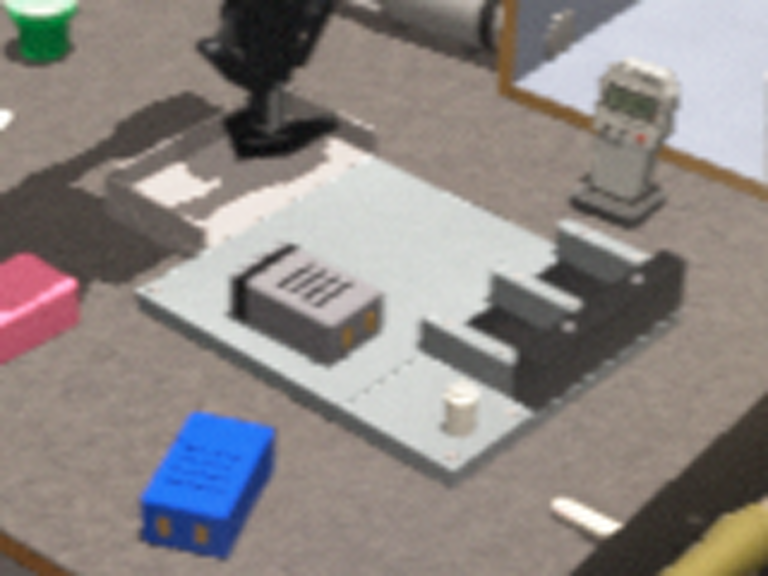

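View pics/t3.png

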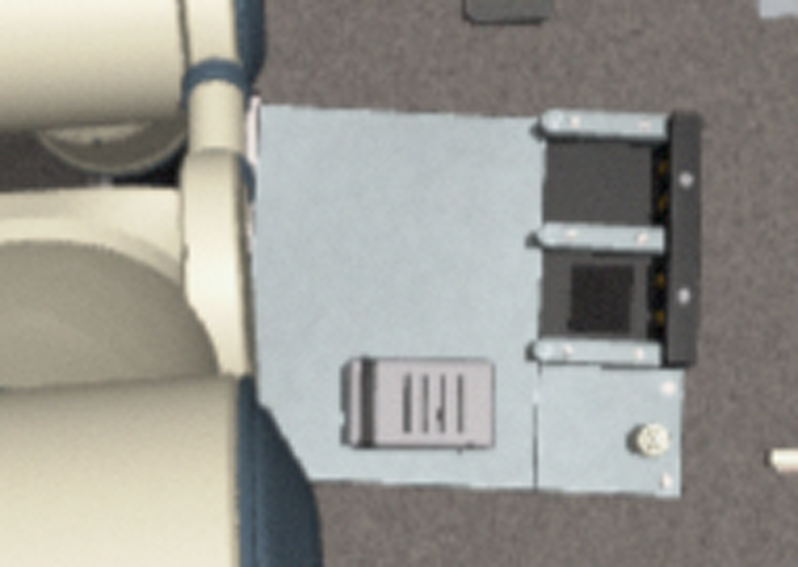

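The scene view shows the shoe lying flat in the tray's far part (around (270,135)), and the top view shows the far bay clear with the pack unmoved. I'll lift off, go over the pack and look again.

```bash
python3 -m handwheel '[[[0,0,0],[0,-0.3,0.5],0],[[0,0,0],[0,0,4],0],[[0,0,0],[0,0,5],0],[[0,0,0],[-3.15,-2.75,0],1],[[0,0,0],[-3.15,-2.75,0],1],[[0,0,0],[-3.15,-2.75,0],1],[[0,0,0],[-3.15,-2.75,0],1],[[0,0,0],[-3.15,-2.75,0],1],[[0,0,0],[0,0,0],1],[[0,0,0],[0,0,0],1]]'; python3 st.py;python3 - <<'E'
from h import *
im=arm.camera('top')[:,:,::-1]; cv2.imwrite('pics/t4.png',cv2.resize(im[130:265,235:425],None,fx=4.2,fy=4.2,interpolation=cv2.INTER_CUBIC))
im=arm.camera('scene')[:,:,::-1]; cv2.imwrite('pics/s4.png',cv2.resize(im[140:260,255:415],None,fx=4.8,fy=4.8,interpolation=cv2.INTER_CUBIC))
im=arm.camera('wrist')[:,:,::-1]; cv2.imwrite('pics/w4.png',im); print(arm.camera_params('wrist'))
E
```

```text
clock: 9.3
tcp_pos: [0.5033, -0.0392, 0.1286]
orientation: [2.283, 2.157, 0.001]
ft_force: [0.7, -0.0, 0.3]
grip_width: 0.0856
t 9.3 tcp [ 0.5033 -0.0392  0.1286] dock [-88.3  46.4] yerr -0.0 F [ 0.7 -0.   0.3] w 0.0856 tilt [ 0.001  0.    -1.   ]
{'fx': 290.4310185542413, 'fy': 290.4310185542413, 'cx': 316.4624580397589, 'cy': 193.3142882577095, 'position': array([0.50746939, 0.039203  , 0.27093942]), 'orientation': array([ 2.82804306, -0.07951513, -0.01415087])}
```

View pics/s4.png

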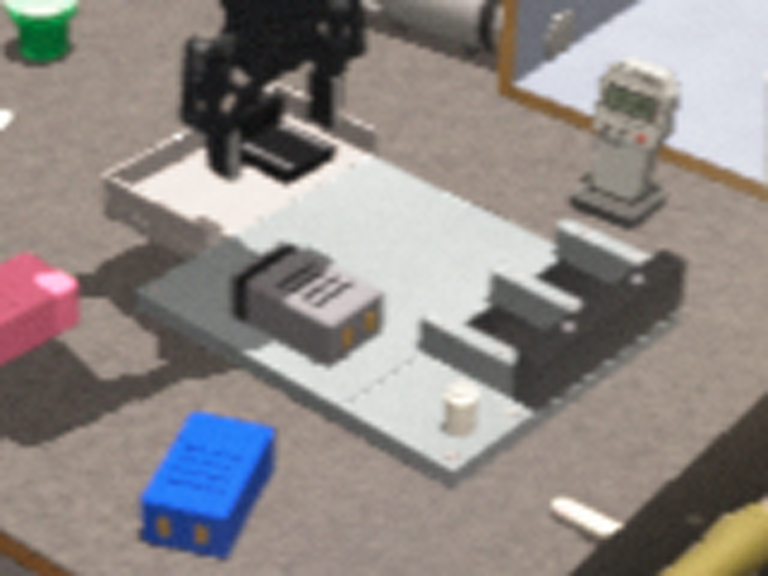

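View pics/w4.png

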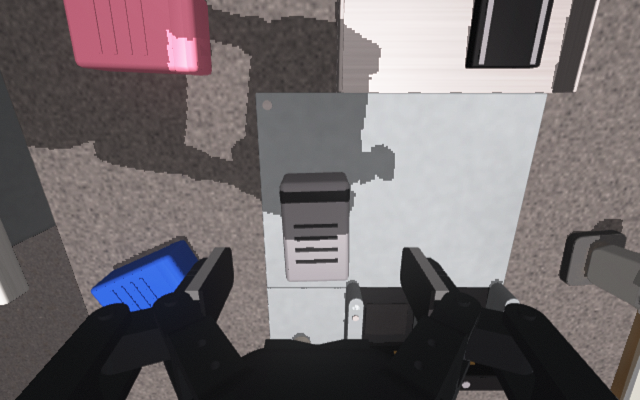

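View pics/t4.png

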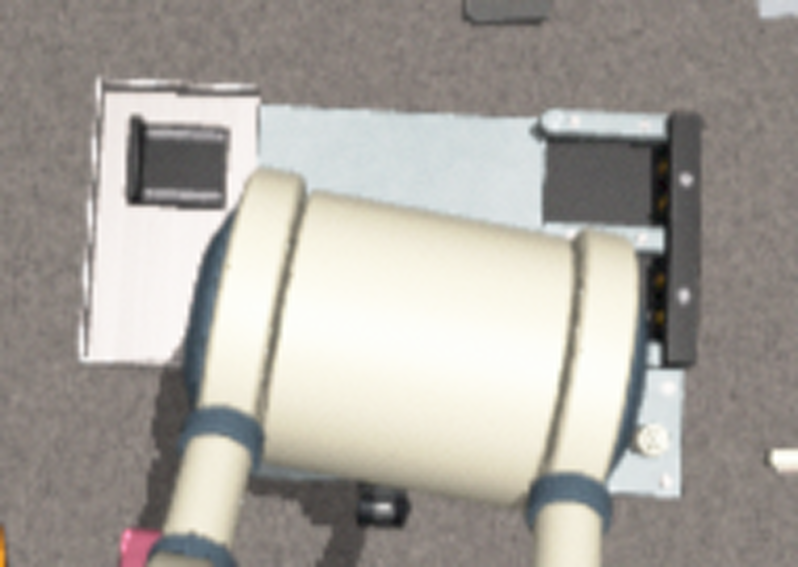

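The shoe lies flat in the tray, with its right edge about 8 mm past the deck edge in the top view. Now I'll check the pack position from the wrist view.

```bash
python3 - <<'E'
from m import *
W=arm.camera_params('wrist')
for n,c,z in [('packNL',(280,192),.052),('packFL',(351,191),.052),('NR',(286,281),.052),('FR',(349,279),.052),('deck FL',(546,94),.016),('deckNL',(257,94),.016),('shoeNR',(466,67),.024),('shoeFR',(540,67),.024)]:
    print(n,(r.T@(onz(W,*c,z)[:2]-t)*1000).round(1))
E
```

```text
packNL [-117.6   55.2]
packFL [-61.5  56.1]
NR [-115.5  -26.8]
FR [-60.3 -24.7]
deck FL [101.7 129.2]
deckNL [-138.2  129.2]
shoeNR [ 28.3 149.1]
shoeFR [ 86.2 149. ]
```

The pack centre is dock x -89, in agreement with the top view, and the shoe's right end is at 149 mm. Next I'll descend and grip.

```bash
python3 -m handwheel '[[[0,0,0],[0,0,-3],1],[[0,0,0],[0,0,-3],1],[[0,0,0],[0,0,-2.5],1],[[0,0,0],[0,0,-1.7],1],[[0,0,0],[0,0,0],1],[[0,0,0],[0,0,0],0],[[0,0,0],[0,0,0],0],[[0,0,0],[0,0,0],0],[[0,0,0],[0,0,0],0],[[0,0,0],[0,0,0],0]]' 30; python3 st.py
```

```text
clock: 10.7
tcp_pos: [0.5033, -0.039, 0.0271]
orientation: [2.282, 2.158, 0.001]
ft_force: [-0.0, 2.0, 7.6]
grip_width: 0.0552
t 10.7 tcp [ 0.5033 -0.039   0.0271] dock [-88.3  46.6] yerr 0.0 F [-0.   2.   7.6] w 0.0552 tilt [ 0.001 -0.    -1.   ]
```

```bash
python3 -m handwheel '[[[0,0,0],[0.7,-0.04,0],0],[[0,0,0],[1.3,-0.07,0],0],[[0,0,0],[1.4,-0.08,0],0],[[0,0,0],[1.4,-0.08,0],0],[[0,0,0],[1.4,-0.08,0],0],[[0,0,0],[1.4,-0.08,0],0],[[0,0,0],[1.4,-0.08,0],0],[[0,0,0],[1.4,-0.08,0],0],[[0,0,0],[1.4,-0.08,0],0],[[0,0,0],[1.4,-0.08,0],0],[[0,0,0],[1.4,-0.08,0],0],[[0,0,0],[0.2,-0.01,0],0]]'; python3 st.py;python3 - <<'E'
from m import *
W=arm.camera_params('wrist')
im=arm.camera('wrist')[:,:,::-1]; cv2.imwrite('pics/w5.png',im)
im=arm.camera('scene')[:,:,::-1]; cv2.imwrite('pics/s5.png',cv2.resize(im[140:260,255:415],None,fx=4.8,fy=4.8,interpolation=cv2.INTER_CUBIC))
E
```

```text
clock: 12.2
tcp_pos: [0.6513, -0.0475, 0.0271]
orientation: [2.282, 2.158, 0.0]
ft_force: [-6.3, -0.9, 11.4]
grip_width: 0.0553
t 12.2 tcp [ 0.6513 -0.0475  0.0271] dock [59.9 46.4] yerr 0.0 F [-6.3 -0.9 11.4] w 0.0553 tilt [ 0.001 -0.    -1.   ]
```

View pics/s5.png

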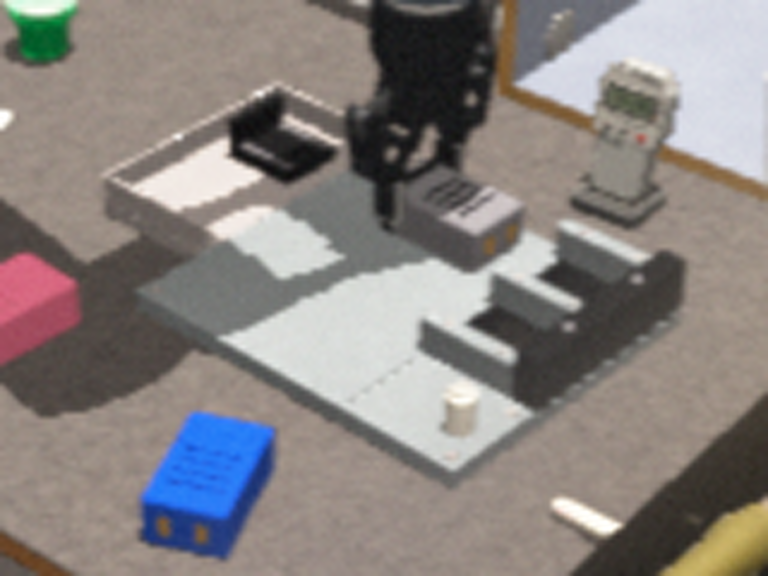

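View pics/w5.png

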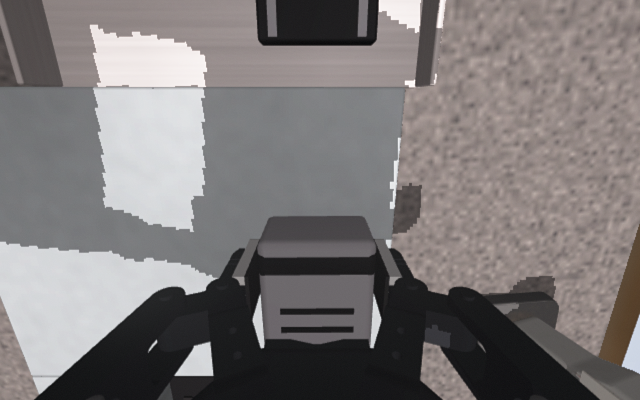

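```bash
python3 - <<'E'
from m import *
im=cv2.imread('pics/t3.png')
def c(x,y,z): return (r.T@(onz(P,(x+.5)/4.2-.5+235,(y+.5)/4.2-.5+130,z)[:2]-t)*1000).round(1)
for x in (570,600,630): 
    g=im[100:380,x].mean(1); d=np.diff(cv2.GaussianBlur(g.reshape(-1,1),(1,5),0).ravel()); 
    k=[i for i in range(2,len(d)-2) if abs(d[i])>6 and abs(d[i])==abs(d[i-2:i+3]).max()]
    print(x,[(i+100.5,round(d[i]),c(x,i+100.5,.042)[0]) for i in k])
E
```

```text
570 [(109.5, 12, np.float64(105.1)), (131.5, -16, np.float64(90.6)), (223.5, 15, np.float64(30.7)), (228.5, 11, np.float64(27.5)), (235.5, -7, np.float64(22.9)), (245.5, -15, np.float64(16.5)), (340.5, 15, np.float64(-44.4)), (352.5, -7, np.float64(-52.0)), (360.5, -13, np.float64(-57.1)), (365.5, 13, np.float64(-60.3))]
600 [(110.5, 10, np.float64(105.4)), (135.5, -15, np.float64(89.0)), (224.5, 14, np.float64(31.0)), (249.5, -17, np.float64(14.8)), (332.5, 7, np.float64(-38.4)), (339.5, 18, np.float64(-42.9)), (360.5, -13, np.float64(-56.2)), (368.5, 8, np.float64(-61.3))]
630 [(113.5, 12, np.float64(104.4)), (135.5, -17, np.float64(90.0)), (226.5, 18, np.float64(30.6)), (249.5, -18, np.float64(15.8)), (340.5, 14, np.float64(-42.6)), (363.5, -13, np.float64(-57.2)), (369.5, 15, np.float64(-61.0))]
```

The wall edges give a bay centre of x 60.3, so the pack is well lined up. I'll slide it in until the fingers are just short of the noses.

```bash
python3 -m handwheel '[[[0,0,0],[-0.05,-0.9,0],0],[[0,0,0],[-0.06,-1,0],0],[[0,0,0],[-0.03,-0.5,0],0],[[0,0,0],[-0.03,-0.5,0],0],[[0,0,0],[-0.03,-0.5,0],0],[[0,0,0],[-0.03,-0.5,0],0],[[0,0,0],[0,0,0],0]]'; python3 st.py
```

```text
clock: 13.18
tcp_pos: [0.6487, -0.0865, 0.0271]
orientation: [2.282, 2.158, 0.001]
ft_force: [0.5, 0.4, 5.8]
grip_width: 0.0554
t 13.18 tcp [ 0.6487 -0.0865  0.0271] dock [59.5  7.3] yerr 0.0 F [0.5 0.4 5.8] w 0.0554 tilt [ 0.001 -0.    -1.   ]
```

```bash
python3 -m handwheel '[[[0,0,0],[-0.05,-0.8,0],0],[[0,0,0],[-0.05,-0.8,0],0],[[0,0,0],[-0.05,-0.8,0],0],[[0,0,0],[-0.05,-0.8,0],0],[[0,0,0],[-0.04,-0.7,0],0],[[0,0,0],[0,0,0],0]]'; python3 st.py
```

```text
clock: 13.92
tcp_pos: [0.6462, -0.1258, 0.0271]
orientation: [2.282, 2.157, 0.001]
ft_force: [-0.0, -2.1, 4.8]
grip_width: 0.0556
t 13.93 tcp [ 0.6462 -0.1258  0.0271] dock [ 59.3 -32.1] yerr -0.0 F [-0.  -2.1  4.8] w 0.0556 tilt [ 0.001 -0.    -1.   ]
```

The forces stayed low, so the pack is entering freely. I'll release, go behind the pack's left end and shut the fingers for the final push.

```bash
python3 -m handwheel '[[[0,0,0],[0,0,0],1],[[0,0,0],[0,0,0],1],[[0,0,0],[0,0,0],1],[[0,0,0],[0,0,1],1],[[0,0,0],[0,0,3],1],[[0,0,0],[0,0,3],1],[[0,0,0],[0.14,2.5,0],0],[[0,0,0],[0.18,3,0],0],[[0,0,0],[0,0,0],0],[[0,0,0],[0,0,0],0]]'; python3 st.py; python3 - <<'E'
from m import *
im=arm.camera('wrist')[:,:,::-1]; cv2.imwrite('pics/w6.png',im)
im=arm.camera('scene')[:,:,::-1]; cv2.imwrite('pics/s6.png',cv2.resize(im[140:260,255:415],None,fx=4.8,fy=4.8,interpolation=cv2.INTER_CUBIC))
E
```

```text
clock: 15.18
tcp_pos: [0.6491, -0.0701, 0.096]
orientation: [-2.282, -2.159, 0.001]
ft_force: [0.1, -0.7, -0.0]
grip_width: 0.0126
t 15.18 tcp [ 0.6491 -0.0701  0.096 ] dock [59.  23.8] yerr 0.001 F [ 0.1 -0.7 -0. ] w 0.0126 tilt [-0.001 -0.    -1.   ]
```

View pics/s6.png

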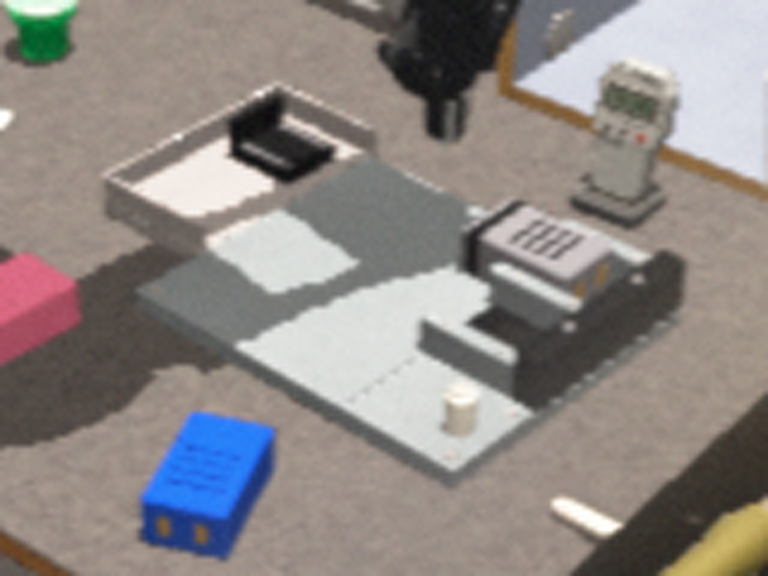

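The pack is partly in the far bay and straight. Next I'll descend and push.

```bash
python3 -m handwheel '[[[0,0,0],[0.1,0,-3],0],[[0,0,0],[0,0,-2.5],0],[[0,0,0],[0,0,-1.1],0],[[0,0,0],[-0.06,-1,0],0],[[0,0,0],[-0.06,-1,0],0],[[0,0,0],[-0.04,-0.7,0],0],[[0,0,0],[-0.04,-0.7,0],0],[[0,0,0],[-0.04,-0.7,0],0],[[0,0,0],[-0.03,-0.5,0],0],[[0,0,0],[0,0,0],0]]'; python3 st.py
```

```text
clock: 16.52
tcp_pos: [0.6476, -0.1169, 0.0305]
orientation: [2.283, 2.158, -0.0]
ft_force: [-0.9, 0.1, 0.9]
grip_width: -0.0003
t 16.52 tcp [ 0.6476 -0.1169  0.0305] dock [ 60.2 -23.1] yerr -0.0 F [-0.9  0.1  0.9] w -0.0003 tilt [ 0. -0. -1.]
```

```bash
python3 -m handwheel '[[[0,0,0],[-0.03,-0.4,0],0],[[0,0,0],[-0.02,-0.3,0],0],[[0,0,0],[-0.02,-0.3,0],0],[[0,0,0],[0,0,0],0]]'; python3 st.py
```

```text
clock: 17.02
tcp_pos: [0.647, -0.1245, 0.0304]
orientation: [-2.282, -2.157, -0.003]
ft_force: [1.7, 20.2, 5.4]
grip_width: 0.0001
t 17.02 tcp [ 0.647  -0.1245  0.0304] dock [ 59.9 -30.8] yerr 0.0 F [ 1.7 20.2  5.4] w 0.0001 tilt [ 0.     0.003 -1.   ]
```

The force rose to 20 N right about where home should be. One more small push will confirm it.

```bash
python3 -m handwheel '[[[0,0,0],[-0.01,-0.2,0],0],[[0,0,0],[0,0,0],0]]'; python3 st.py
python3 -m handwheel '[[[0,0,0],[0.06,1,0],0],[[0,0,0],[0.1,2,0],0],[[0,0,0],[0.1,2,2],0],[[0,0,0],[0,2,4],0],[[0,0,0],[-2,4,4],0],[[0,0,0],[-4,4,2],0],[[0,0,0],[-4,4,0],0],[[0,0,0],[-4,4,0],0],[[0,0,0],[0,0,0],0]]'; python3 st.py; python3 - <<'E'
from m import *
im=arm.camera('top')[:,:,::-1]; cv2.imwrite('pics/t7.png',cv2.resize(im[130:265,235:425],None,fx=4.2,fy=4.2,interpolation=cv2.INTER_CUBIC))
im=arm.camera('scene')[:,:,::-1]; cv2.imwrite('pics/s7.png',cv2.resize(im[140:260,255:415],None,fx=4.8,fy=4.8,interpolation=cv2.INTER_CUBIC))
E
```

```text
clock: 17.27
tcp_pos: [0.6469, -0.1246, 0.0304]
orientation: [-2.28, -2.156, -0.005]
ft_force: [4.2, 36.0, 7.7]
grip_width: -0.0001
t 17.27 tcp [ 0.6469 -0.1246  0.0304] dock [ 59.9 -30.8] yerr 0.0 F [ 4.2 36.   7.7] w -0.0001 tilt [-0.     0.005 -1.   ]
clock: 18.4
tcp_pos: [0.5064, 0.1044, 0.1516]
orientation: [-2.279, -2.162, 0.0]
ft_force: [0.6, -0.5, -0.3]
grip_width: -0.0001
t 18.4 tcp [0.5064 0.1044 0.1516] dock [-93.3 189.9] yerr 0.004 F [ 0.6 -0.5 -0.3] w -0.0001 tilt [-0.001  0.    -1.   ]
```

View pics/t7.png

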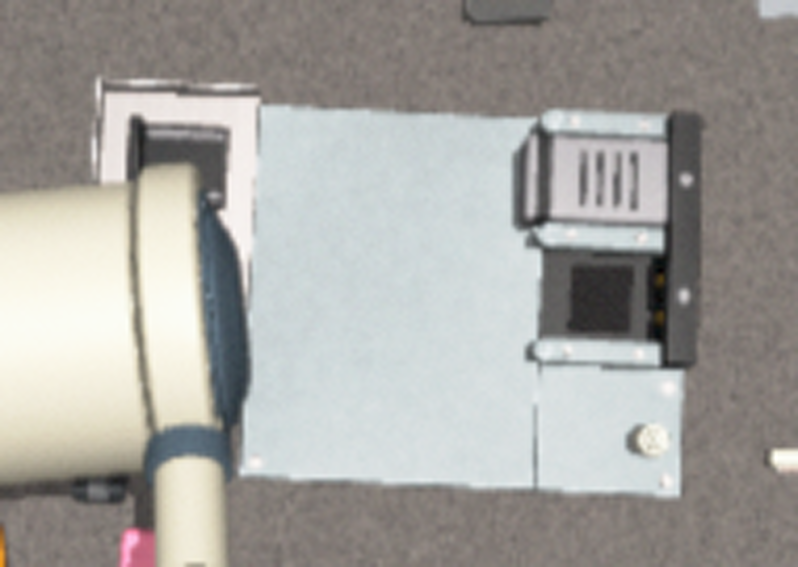

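View pics/s7.png

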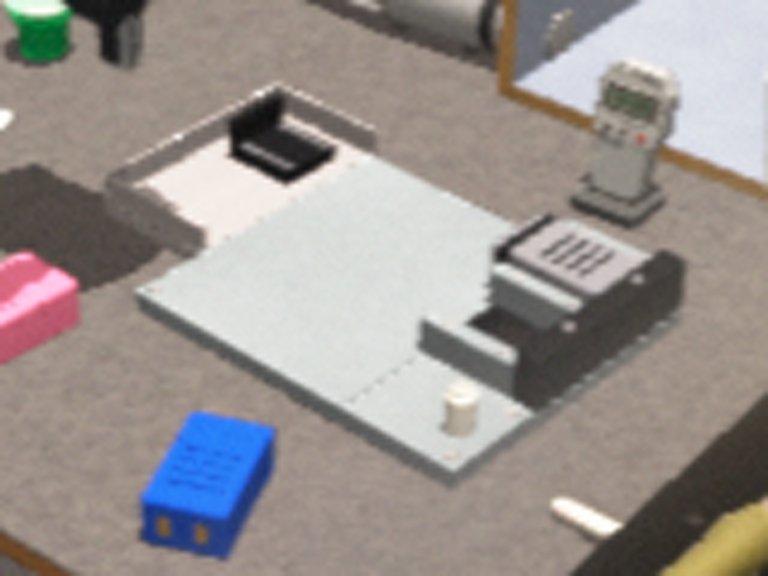

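The pack sits flush against the terminal block in the far bay. It didn't move under 36 N. The shoe lies in the tray, the near bay is empty and the bystanders are where they were. I'm handing in.

```bash
python3 -c "
from station import arm
print(arm.hand_in())"
```

```text
the job is handed in; nothing more can be done
None
```

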